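Tip the wipe carton down onto its rest

ROBOT

A 6-joint arm with a two-finger parallel gripper is mounted at the origin on a cart in front of the work surface, level with it; the furniture and walls round the work are solid. World frame = base frame: x ahead of the robot, y to its left, z up, the work surface at z = 0. Lengths are in m, angles in rad, forces in N, time in s.
With the tool pointing down it reaches from about 0.3 to 0.875 m from the base axis. Payload 6.4 kg.
Tool frame: the origin (TCP) lies midway between the tips of the shut fingers; the grasp point (between the pads) lies 19 mm behind it; z points along the fingers, y is the line along which they close (so a half turn about z gives the same grasp; the last joint's range is limited). The gripper opens to 85 mm and grips with 20 to 120 N. Pads are 22 mm wide; open, the fingers measure 114 mm over their backs; the gripper's body (76 mm by 85 mm) begins 54 mm behind the grasp point. The pads swing forward as they close: fully open they stand 13 mm farther back than shut.
Start: joints at [-1.409, 0.181, 1.607, -0, 1.354, -0.206], TCP at [0.207, -0.537, 0.231] pointing down, gripper open.
Joint ranges: [-2.99, 2.99], [-0.89, 2.07], [0.3, 2.58], [-1.14, 4.28], [0, 2.63], [-3.12, 3.12]. Speed limits (rad/s): [2.57, 2.57, 3.01, 3.14, 3.14, 3.14].

INTERFACE

Orientations are given as a unit quaternion [w, x, y, z].
In Python, from bench import ctrl gives the robot as it stands. The module is installed in compiled form; this text tells all that it offers.
- The arm moves only by the tool move_arm, never from a script. Its argument "plan" is one flat list of numbers, 6 for each row, row after row: the shift along the world's x, y, z in units of 50 mm (1.0 is 50 mm), then the turn, a rotation vector about the world's x, y, z in rad. A call has 1 to 10 rows; each row is the pose to reach, as a shift and turn from the pose commanded when the call began; what a row does not reach only later rows make up. A row lasts 1/8 s, in which the tool goes at most 62.5 mm and 10.7 degrees, less where a joint would pass 70% of its speed; a pose out of reach is approached as far as the arm can. A call with a gripper value outside its range is refused whole. "grip" is the finger opening in mm, from 0 to 85.4, set as the call begins (left out, the last holds). The fingers move at their own pace and stop on an object; the grip force is fixed at half the most. Time passes only in rows, so rows that repeat a pose let the fingers close. It gives the time, the measured TCP pose, the force, the opening and the grip force at its end, in the units of the state.
- ctrl.get_obs(): the state, without advancing time (a new reading comes with each control period).
- ctrl.camera(name): name is "scene" or "top"; returns a dict with "pixels" (384x512x3 uint8, red, green, blue), "fx", "fy", "cx", "cy" (pixels), "origin" and "attitude" of the camera in the world. Camera axes: x right, y down, z forward; pixel columns grow to the right and rows downward; lengths in m; the calibration is good to about 2 mm. A picture is of the moment at which its call begins. There is no depth.
- ctrl.hand_in(): hands the job in; it is judged then, once.
The state is a dict: "time_s": time; "q": joint angles; "dq": joint speeds; "joint_efforts": joint torques, N m; "eef_pos": TCP position; "eef_rot": TCP orientation; "wrist_force": force on the tool from outside, world axes, zero at the start; "torque": the same for the moment, N m; "opening": opening from 0.0 (shut) to 1.0 (fully open); "grasp_force": force on a finger pad.
Only numpy, scipy, OpenCV 4.12 (cv2) and the standard library are available. Lean on these libraries where they do the work, as an engineer would, in place of code of your own. Each camera call takes 0.05 s, during which the arm holds its last target. There are 200 camera calls.

TASK

Lay the tall white wipe carton on the tip-down rest down for use: push its upper part toward the upright hinged panel of the rest it stands on, so that it tips over against the panel, and keep pushing gently until panel and carton lie flat. Only push with the fingers; do not pinch, lift, drop or slam the carton. Its foot stays at the hinge and it ends lying square on the panel; then leave it and do not disturb the other things.

Things in the scene. Friction and masses are not known exactly. Their poses are not given: they have to be found in the camera images.
- hinge (a point): middle of the hinge line of the fixed aluminium tip-down rest, 10 mm above the table; x points the way the carton is to be tipped, y along the hinge, z up. Behind it (x -92 to -2 mm) is a foot plate, its top level with the hinge line; the upright carton stands on it. Ahead (x 0 to 234 mm) is the low frame, 9 mm high, into which the panel folds. The rest is 326 x 150 mm seen from above
- tip_panel (a joint): angle of the white panel, 106 mm wide and 235 mm long, 8 mm thick, hinged on the hinge line: 0 upright, 1.571 lying flat ahead of the hinge (its stop), its upper face then 10 mm above the table. It starts leaning 0.1 to 0.3 away from the carton. The stiff hinge (friction about 1 N m) stays where it is left, also with the carton leaning or lying on it, so a push of about 4 to 10 N high on the carton moves both.
- panel_face (a point): point on the panel's face (the side toward the carton) 106 mm from the hinge, on its middle line; z along the panel away from the hinge, x into the panel. A lip 12 mm high stands across the panel's far end, 227 to 235 mm from the hinge.
- carton_center (a point): centre of the loose white wipe carton, a closed box 64 mm (its x, the tipping direction) x 84 mm (y) x 212 mm (z, upright at the start), 0.25 to 0.4 kg. It starts upright on the foot plate, 4 to 10 mm short of the hinge line, squared to it within 0.06 rad. Pushed high, it passes its balance at about 0.29 rad of tilt and then leans on the panel.
- carton_toe (a point): middle of the carton's lower edge next to the hinge, about which it tips
- vial_a: brown-orange vial, 25 mm wide, 55 mm high, beside the rest; bystander; origin under its centre
- vial_b: white vial, 25 mm wide, 55 mm high, beside the rest; bystander; origin under its centre
- dishes: stack of three clear dishes, 62 mm wide, 43 mm high; bystander; origin under its centre
- gel: pump bottle by the dish stack on the left (another stands farther back), 66 mm wide, 188 mm high; bystander; origin under its body
Mind the look-alikes: they are no part of the job. Leave any pink look-alike of the part that bears carton_center alone.

How it is judged:
On the way:
1. pushed by the fingers, the carton leans well past its balance on the panel, which is not yet flat (angle between carton_center's own z axis and vertical between 0.45 and 1.3 rad and value of joint tip_panel below 1.35 rad and contact force between carton and the fingers above 0.2 N), for 0.1 s.
At the end, for the whole second after the job is handed in: panel folded flat within 0.09 rad, carton lying along it on its 84 mm wide side (tilted at least 1.47 rad, square within 0.08 rad), the middle of its foot edge within 20 mm of the middle of the hinge, at rest (value of joint tip_panel above 1.48 rad and angle between carton_center's own z axis and vertical above 1.47 rad and angle between the z axis of carton_center and the z axis of panel_face, either way round below 0.08 rad and angle between the x axis of carton_center and the x axis of panel_face, either way round below 0.08 rad and distance between carton_toe and hinge below 0.02 m and linear speed of carton below 0.02 m/s); the robot touches nothing.
It fails at once if the carton falls or is slammed (turns faster than 2.5 rad/s) (angular speed of carton above 2.5 rad/s).
It fails at once if the carton is lifted off or slides off the hinge (its foot edge rises 25 mm above the foot plate or its middle is 35 mm from the middle of the hinge) (height (world z) of carton_toe above 0.035 m or distance between carton_toe and hinge above 0.035 m).
It fails at once if a vial, the dishes or the pump bottle is moved by 20 mm or tipped (distance of any of vial_a, vial_b, dishes, gel from where it was at the start of the episode above 0.02 m or angle between any of vial_a, vial_b, gel's own z axis and vertical above 0.5 rad).
It also fails if it takes over 56 s, if anything falls off the work surface, if the arm or the gripper's body presses on something with over 40 N, if the wrist force passes 120 N, or if a joint passes its speed limit or range.

## Working session

There is one attempt and no reset: what is moved stays moved. The work goes in short steps, Python scripts to look and compute and a tool call to move; the robot and the scene stay as the last step left them, time stands still between calls to the robot, and variables do not carry over. Pictures are saved under pics/ and viewed, at most 10 in all, crops included, and the job is handed in when it is done.

Besides the shell and the picture viewer there is one more tool, called after "Request:" as name(argument=value, ...) on one line, values as JSON. move_arm: Moves the arm, as the interface text tells. Its arguments: {"type":"object","properties":{"plan":{"type":"array"},"grip":{"type":"number"}},"required":["plan"]}

```bash
mkdir -p pics; cat > h.py <<'E'
import numpy as np,cv2
from bench import ctrl
from scipy.spatial.transform import Rotation as R
def cam(n,save=None):
    c=ctrl.camera(n)
    if save: cv2.imwrite('pics/'+save,cv2.cvtColor(c['pixels'],cv2.COLOR_RGB2BGR))
    return c
def rot(c):
    a=np.array(c['attitude'],float)
    return a if a.shape==(3,3) else R.from_quat(np.r_[a[1:],a[0]]).as_matrix()
def onz(c,u,v,z):
    d=rot(c)@np.array([(u-c['cx'])/c['fx'],(v-c['cy'])/c['fy'],1]);o=np.array(c['origin'])
    return o+d*(z-o[2])/d[2]
def proj(c,p):
    q=(np.atleast_2d(p)-np.array(c['origin']))@rot(c)
    return np.c_[q[:,0]/q[:,2]*c['fx']+c['cx'],q[:,1]/q[:,2]*c['fy']+c['cy']]
E
python3 - <<'E'
from h import *
for n in('scene','top'):
    c=cam(n,n+'0.png');print({k:c[k] for k in c if k!='pixels'})
    
print(ctrl.get_obs())
E
```

```text
{'fx': 450.7286511297767, 'fy': 450.7286511297767, 'cx': 252.62379053406409, 'cy': 190.05875913912743, 'origin': array([-0.19058301,  0.05510598,  1.19195901]), 'attitude': array([-0.20191458,  0.69215309, -0.66272327,  0.20236716])}
{'fx': 478.2130644279115, 'fy': 478.2130644279115, 'cx': 263.3535048807856, 'cy': 195.0649726847207, 'origin': array([0.28094425, 0.16262719, 1.63228397]), 'attitude': array([-0.0415916 ,  0.71233059, -0.69638554,  0.07682739])}
{'time_s': 0.1, 'q': array([-1.40930246e+00,  1.81470468e-01,  1.60787126e+00, -3.78873996e-05,
        1.35378531e+00, -2.06302517e-01]), 'dq': array([-0.00027855, -0.00112262, -0.00316285,  0.000673  ,  0.00086878,
        0.0003636 ]), 'joint_efforts': array([ 7.54845605e-04, -4.45876229e+01, -3.52237666e+01, -3.69219861e-04,
        4.21605320e-03, -1.73109964e-06]), 'eef_pos': array([ 0.20667259, -0.53606379,  0.2304899 ]), 'eef_rot': array([-7.67414010e-04,  9.83137290e-01,  1.82867384e-01, -1.30461904e-06]), 'wrist_force': array([-0.52037903,  0.1569927 ,  0.08462902]), 'torque': array([-0.00166562, -0.01861032,  0.0067437 ]), 'grasp_force': 0.0, 'opening': 0.9961453085620369}
```

View pics/scene0.png

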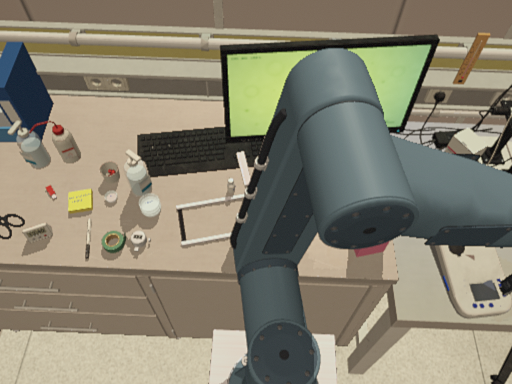

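View pics/top0.png

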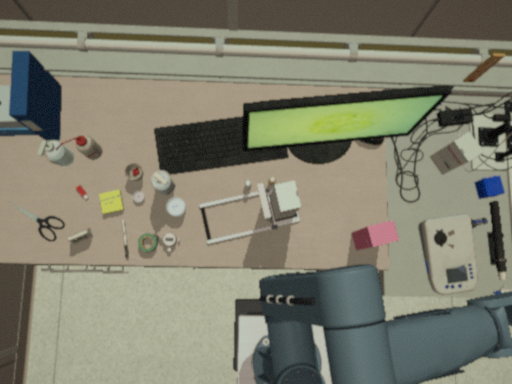

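The top view shows the white carton at about (286,200) on the rest, which runs left to about (205,220). The panel edge is at about (265,205), so it tips left (+y). The vials are at (248,184) and (272,182), the dishes at (176,207) and the gel at (161,181). The pink box at (375,235) is the look-alike, and the white carton on the rest is the one meant. I'll confirm that in an enlarged crop.

```bash
python3 - <<'E'
import cv2
im=cv2.imread('pics/top0.png')[165:255,190:310]
cv2.imwrite('pics/crop0.png',cv2.resize(im,None,fx=6.5,fy=6.5,interpolation=cv2.INTER_CUBIC))
E
```

```text
(no output)
```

View pics/crop0.png

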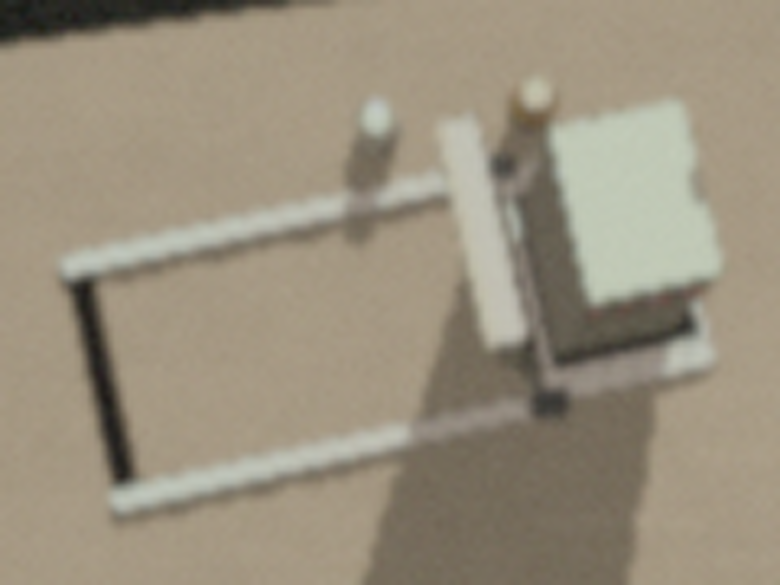

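The crop shows the white carton's top face with corners at (550,128), (685,98), (720,275) and (592,305). The hinge blocks are at about (500,168) and (550,403), and the frame's far end runs (60,262)-(115,515). The panel leans left with its upper edge at (440-520, 120-350). This matches the described carton.

```bash
python3 - <<'E'
from h import *
from scipy.optimize import least_squares
c=cam('top')
px=lambda a:np.array(a)/6.5+np.array([190,165])-.4
# rest rectangle
fr=px([(60,265),(118,515),(715,362)])
W=np.array([onz(c,*p,.009)[:2] for p in fr]);print('frame',W)
def rp(s):
    x,y,t=s;M=np.array([[np.cos(t),-np.sin(t)],[np.sin(t),np.cos(t)]])
    return (M@np.array([(234,75),(234,-75),(-92,-75)]).T/1000).T+[x,y]   # x=tip dir,y hinge
best=min((least_squares(lambda s:((rp(s)[list(o)]-W).ravel()),[.55,.1,t]) for t in(1,1.6,2) for o in[(0,1,2),(1,0,2)]),key=lambda r:r.cost)
W2=W
def rq(s,sg):
    x,y,t=s;M=np.array([[np.cos(t),-np.sin(t)],[np.sin(t),np.cos(t)]])
    return (M@(np.array([(234,-75),(234,75),(-92,75)])*[1,sg]/1000).T).T+[x,y]
for sg in(1,-1):
    r=least_squares(lambda s:(rq(s,sg)-W).ravel(),[.55,.1,1.7]);print(sg,r.x,r.cost,(rq(r.x,sg)-W)*1000)
T=np.array([onz(c,*p,.222)[:2] for p in px([(550,128),(685,98),(720,275),(592,305)])])
print('top',T,T.mean(0)); print([np.linalg.norm(T[i]-T[(i+1)%4]) for i in range(4)])
d=(T[0]-T[1])+(T[3]-T[2]);e=(T[0]-T[3])+(T[1]-T[2]);print('dirs',np.arctan2(d[1],d[0]),np.arctan2(e[1],e[0])+np.pi/2)
print('hinge blk',[onz(c,*p,.012)[:2] for p in px([(500,168),(550,403)])])
print('vials',[onz(c,*p,.055)[:2] for p in px([(376,118),(535,97)])])
print('dishes',onz(c,176,207,.043),'gel',onz(c,161,181,.15))
E
```

```text
frame [[ 0.51527491  0.30354535]
 [ 0.3852267   0.26834564]
 [ 0.47248161 -0.04214729]]
1 [0.51748081 0.063643   1.86101137] 7.288120275889508e-05 [[ 7.10853289  5.77419356]
 [-6.5706109  -1.94983719]
 [-0.53792199 -3.82435637]]
-1 [0.40555753 0.0598822  1.34775924] 0.019254487276782785 [[-131.10060142    1.13014365]
 [ 145.23213394    3.15097993]
 [ -14.13153255   -4.28112363]]
top [[ 5.54418795e-01  6.21209076e-02]
 [ 5.70390260e-01 -5.66980659e-04]
 [ 4.87697885e-01 -1.73657042e-02]
 [ 4.72272548e-01  4.16024041e-02]] [0.52119487 0.02144766]
[np.float64(0.06469048652744527), np.float64(0.08438143154471887), np.float64(0.060952266762612825), np.float64(0.08467003487908276)]
dirs 1.8233637577752029 1.7934300010808415
hinge blk [array([0.57279411, 0.07341849]), array([0.44841607, 0.0450237 ])]
vials [array([0.58951939, 0.14038691]), array([0.6029487 , 0.05825341])]
dishes [0.5029297  0.37592198 0.043     ] gel [0.56884862 0.41207078 0.15      ]
```

Request:
move_arm(plan=[0,0,1.1,0,0,0,0,0,2.2,0,0,0,0.8,1,2.2,0,0,0.16,1.6,2,2.2,0,0,0.33,2.4,3,2.2,0,0,0.5,3.2,4,2.2,0,0,0.67,4,5,2.2,0,0,0.83,4.8,6,2.2,0,0,1.0,5.6,7,2.2,0,0,1.16,6.2,8,2.2,0,0,1.3], grip=40)

```text
time_s: 1.4
eef_pos: [0.5143, -0.1402, 0.341]
eef_rot: [-0.0, 0.67, 0.742, -0.0]
wrist_force: [0.3, 0.3, 0.2]
opening: 0.471
grasp_force: 0.0
```

Request:
move_arm(plan=[0.35,0.5,-0.4,0,0,0.09,0.7,1.0,-0.8,0,0,0.17,0.7,1.0,-0.8,0,0,0.17])

```text
time_s: 1.78
eef_pos: [0.5479, -0.0899, 0.2989]
eef_rot: [-0.002, 0.605, 0.796, -0.0]
wrist_force: [0.0, -0.7, -0.3]
opening: 0.469
grasp_force: 0.0
```

```bash
python3 - <<'E'
from h import *
s=cam('scene','s1.png');t=cam('top','t1.png')
o=ctrl.get_obs();print(o['eef_pos'],R.from_quat(np.r_[o['eef_rot'][1:],o['eef_rot'][0]]).as_matrix().round(3))
print('pink',[onz(t,u,v,.222)[:2].round(3) for u,v in((352,230),(397,222),(397,245))])
a,b=[cv2.cvtColor(x['pixels'],cv2.COLOR_RGB2BGR) for x in(s,t)]
cv2.imwrite('pics/c1.png',np.hstack([cv2.resize(a[120:270,160:290],(390,450),interpolation=2),cv2.resize(b[160:290,190:310],(400,450),interpolation=2)]))
E
```

```text
[ 0.54812126 -0.09210206  0.30115724] [[-0.264  0.965 -0.001]
 [ 0.965  0.264 -0.   ]
 [ 0.    -0.001 -1.   ]]
pink [array([ 0.422, -0.173]), array([ 0.449, -0.31 ]), array([ 0.38 , -0.308])]
```

View pics/c1.png

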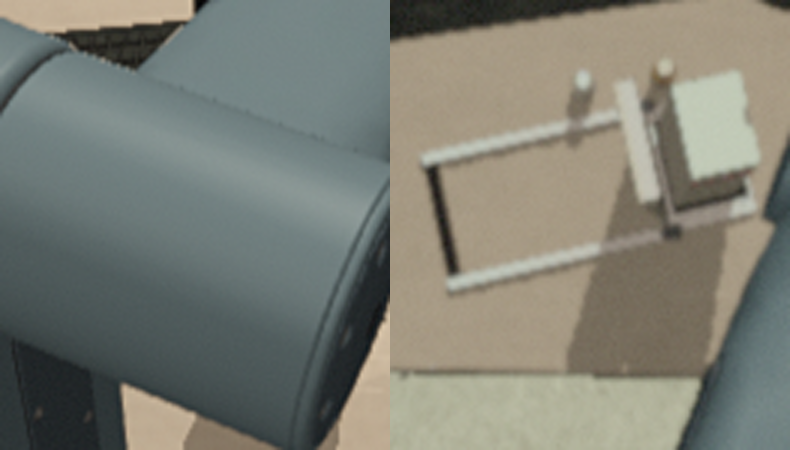

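The carton, panel and vials are unmoved in the top view. The scene view is blocked by the arm. I'll descend behind the carton and approach its back face.

Request:
move_arm(plan=[0,0.2,-0.8,0,0,0,0,0.34,-1.6,0,0,0,0,0.34,-2.4,0,0,0,-0.1,0.7,-2.4,0,0,0,-0.2,1.0,-2.4,0,0,0,-0.23,1.2,-2.4,0,0,0,-0.23,1.2,-2.4,0,0,0])

```text
time_s: 2.75
eef_pos: [0.5376, -0.0313, 0.183]
eef_rot: [0.001, 0.606, 0.795, 0.001]
wrist_force: [-0.5, -1.0, 0.5]
opening: 0.468
grasp_force: 0.0
```

Request:
move_arm(plan=[-0.05,0.19,0,0,0,0,-0.1,0.36,0,0,0,0,-0.14,0.53,0,0,0,0,-0.19,0.7,0.03,0,0,0,-0.24,0.87,0.06,0,0,0,-0.29,1.04,0.1,0,0,0,-0.34,1.21,0.13,0,0,0,-0.38,1.38,0.15,0,0,0,-0.38,1.38,0.15,0,0,0])

```text
time_s: 3.88
eef_pos: [0.5176, 0.0373, 0.1888]
eef_rot: [-0.0, 0.606, 0.795, -0.0]
wrist_force: [-0.1, -0.8, -0.9]
opening: 0.464
grasp_force: 0.6
```

```bash
python3 - <<'E'
from h import *
t=cam('top');b=cv2.cvtColor(t['pixels'],cv2.COLOR_RGB2BGR)
cv2.imwrite('pics/c2.png',cv2.resize(b[160:270,180:330],(750,550),interpolation=2))
E
```

```text
(no output)
```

View pics/c2.png

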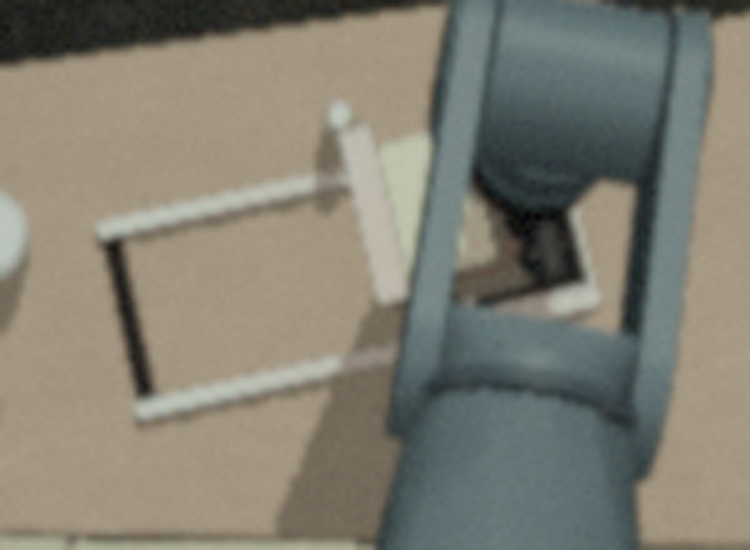

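The carton leans on the panel, parallel to its edge (crop (340-430,130-300)), and the vials are clear. I'll keep pushing along the arc.

Request:
move_arm(plan=[-0.07,0.24,0.06,0,0,0,-0.11,0.42,0.07,0,0,0,-0.16,0.59,0.05,0,0,0,-0.21,0.77,0.02,0,0,0,-0.26,0.94,-0.02,0,0,0,-0.31,1.11,-0.07,0,0,0,-0.35,1.28,-0.12,0,0,0,-0.4,1.44,-0.19,0,0,0,-0.44,1.6,-0.27,0,0,0])

```text
time_s: 5.05
eef_pos: [0.4967, 0.1183, 0.1763]
eef_rot: [0.001, 0.607, 0.795, 0.001]
wrist_force: [0.5, -1.0, 6.4]
opening: 0.469
grasp_force: 2.9
```

```bash
python3 - <<'E'
from h import *
t=cam('top');b=cv2.cvtColor(t['pixels'],cv2.COLOR_RGB2BGR)
cv2.imwrite('pics/c3.png',cv2.resize(b[160:270,180:330],(750,550),interpolation=2));print(ctrl.get_obs()['wrist_force'],ctrl.get_obs()['eef_pos'])
E
```

```text
[2.04958958 0.30729548 5.13000599] [0.49600502 0.11913921 0.17564569]
```

View pics/c3.png

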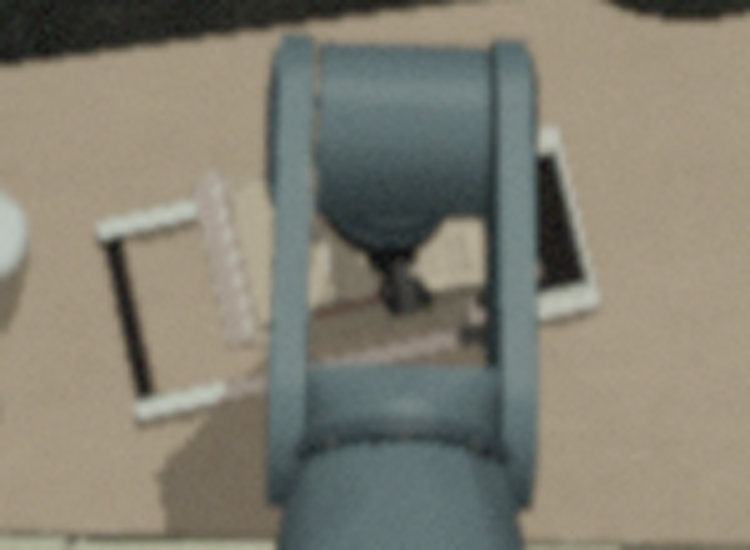

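Carton and panel are tilted together, square to the rest, with the fingers still pushing (about 6 N). Continuing.

Request:
move_arm(plan=[-0.04,0.15,-0.09,0,0,0,-0.08,0.28,-0.18,0,0,0,-0.12,0.43,-0.28,0,0,0,-0.16,0.58,-0.38,0,0,0,-0.2,0.71,-0.5,0,0,0,-0.23,0.85,-0.62,0,0,0,-0.27,0.98,-0.75,0,0,0,-0.3,1.1,-0.88,0,0,0,-0.33,1.21,-1.02,0,0,0,-0.36,1.31,-1.16,0,0,0])

```text
time_s: 6.35
eef_pos: [0.4779, 0.1844, 0.1177]
eef_rot: [-0.0, 0.607, 0.795, 0.001]
wrist_force: [0.6, 1.7, 4.8]
opening: 0.474
grasp_force: 2.1
```

Request:
move_arm(plan=[-0.03,0.1,-0.15,0,0,0,-0.05,0.19,-0.31,0,0,0,-0.08,0.28,-0.47,0,0,0,-0.1,0.36,-0.63,0,0,0,-0.11,0.41,-0.76,0,0,0,-0.12,0.45,-0.84,0,0,0,-0.12,0.45,-0.88,0,0,0])

```text
time_s: 7.22
eef_pos: [0.4714, 0.205, 0.0728]
eef_rot: [-0.0, 0.607, 0.795, -0.0]
wrist_force: [-1.1, 1.9, 3.2]
opening: 0.465
grasp_force: 2.0
```

Request:
move_arm(plan=[0,0,-0.04,0,0,0,0,0,-0.08,0,0,0,0,0,-0.11,0,0,0,0,0,-0.14,0,0,0,0,0,-0.14,0,0,0])

```text
time_s: 7.85
eef_pos: [0.4718, 0.2053, 0.0718]
eef_rot: [-0.0, 0.606, 0.795, -0.001]
wrist_force: [-23.5, -3.9, 57.2]
opening: 0.47
grasp_force: 28.7
```

The panel is on its stop. I'll back off straight up, then clear out of the camera's view.

Request:
move_arm(plan=[0,0,0.1,0,0,0,0,0,0.2,0,0,0,0,0,0.6,0,0,0,0,0,1.4,0,0,0,0,0,2.4,0,0,0,0,0,3.4,0,0,0,0,-1,4.4,0,0,0,0,-2,4.4,0,0,0,0,-3,4.4,0,0,0,0,-4,4.4,0,0,0])

```text
time_s: 9.1
eef_pos: [0.4712, 0.0031, 0.2857]
eef_rot: [-0.0, 0.607, 0.795, -0.0]
wrist_force: [0.7, -0.3, -0.9]
opening: 0.468
grasp_force: 0.0
```

Request:
move_arm(plan=[0,-1,0,0,0,0,0,-2,0,0,0,0,0,-3,0,0,0,0,0,-4,0,0,0,0,0,-5,0,0,0,0,0,-5,0,0,0,0])

```text
time_s: 9.85
eef_pos: [0.4707, -0.2483, 0.285]
eef_rot: [-0.001, 0.609, 0.793, -0.001]
wrist_force: [-0.3, 0.2, 0.0]
opening: 0.47
grasp_force: 0.0
```

```bash
python3 - <<'E'
from h import *
t=cam('top');s=cam('scene')
a,b=[cv2.cvtColor(x['pixels'],cv2.COLOR_RGB2BGR) for x in(s,t)]
cv2.imwrite('pics/c4.png',np.hstack([cv2.resize(a[140:260,120:250],(325,300),interpolation=2),cv2.resize(b[150:260,150:315],(450,300),interpolation=2)]))
cv2.imwrite('pics/c5.png',cv2.resize(b[165:255,190:310],None,fx=6.5,fy=6.5,interpolation=2))
E
```

```text
(no output)
```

View pics/c4.png

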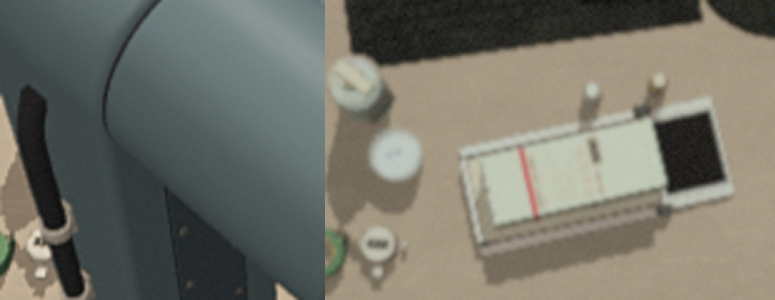

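View pics/c5.png

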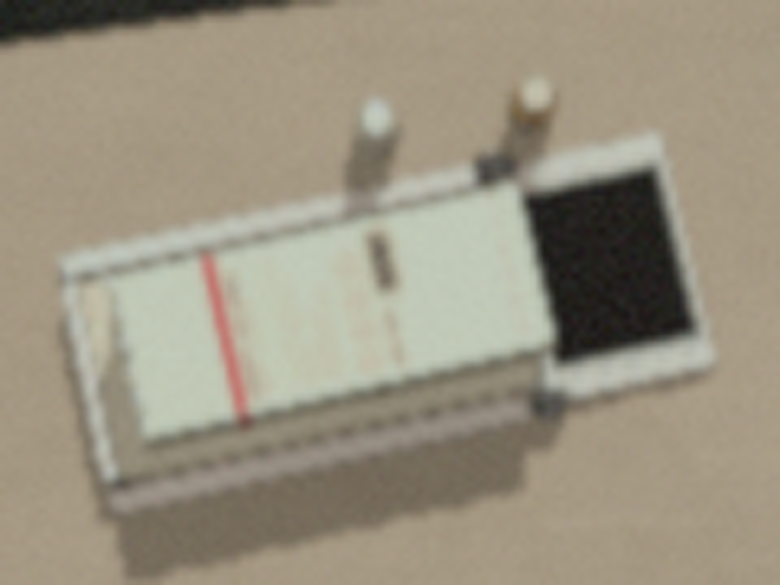

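The carton lies on the panel, with its upper face at (115,283), (518,185), (553,350) and (143,440). The vials and dishes are unmoved. Next is a numeric check of squareness and the toe.

```bash
python3 - <<'E'
from h import *
c=cam('top')
px=lambda a:np.array(a)/6.5+np.array([190,165])-.4
T=np.array([onz(c,*p,.074)[:2] for p in px([(113,283),(518,183),(555,350),(143,440)])])
Rr=np.array([onz(c,*p,.009)[:2] for p in px([(60,258),(655,132),(715,362),(113,515)])])
for n,Q in(('carton',T),('rest',Rr)):
    print(n,[round(np.linalg.norm(Q[i]-Q[(i+1)%4]),4) for i in range(4)],'long',[np.arctan2(*(Q[i]-Q[j])[::-1]).round(3) for i,j in((0,1),(3,2))],'cross',[(np.arctan2(*(Q[i]-Q[j])[::-1])+np.pi/2).round(3) for i,j in((0,3),(1,2))])
t=1.84;u=np.array([np.cos(t),np.sin(t)]);v=np.array([-u[1],u[0]])
H=Rr.mean(0)-u*.071;print('hinge',H)
for q in(T[1:3].mean(0),T.mean(0)-u*.106):print('toe u,v',(q-H)@u,(q-H)@v)
E
```

```text
carton [np.float64(0.2112), np.float64(0.0875), np.float64(0.2118), np.float64(0.0808)] long [np.float64(1.842), np.float64(1.811)] cross [np.float64(1.794), np.float64(1.803)]
rest [np.float64(0.3221), np.float64(0.127), np.float64(0.325), np.float64(0.1378)] long [np.float64(1.809), np.float64(1.843)] cross [np.float64(1.811), np.float64(1.833)]
hinge [0.5118263  0.06235971]
toe u,v -0.004657991735236308 0.0015966328569198987
toe u,v -0.004932523815799883 0.0001671654804208543
```

The carton is square within about 0.01–0.02 rad, its size matches lying flat at z = 0.074, and its toe is about 5 mm from the hinge. Handing in.

```bash
python3 -c "
from bench import ctrl
print(ctrl.hand_in())"
```

```text
the job is handed in; nothing more can be done
None
```

The carton lies flat and square on the folded panel, its foot edge about 5 mm from the hinge; the other things look unmoved, the arm is clear, and the job is handed in (no verdict was returned).

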